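Test the breaker and open the push-and-turn concentrate bottle

ROBOT

A 6-joint arm with a two-finger parallel gripper is mounted at the origin on the work surface. World frame = base frame: x ahead of the robot, y to its left, z up, the work surface at z = 0. Lengths are in m, angles in degrees, forces in N, time in s.
With the tool pointing down it reaches from about 0.4 to 0.825 m from the base axis. Payload 7 kg.
Tool frame: the origin (TCP) lies midway between the tips of the shut fingers; the grasp point (between the pads) lies 19 mm behind it; z points along the fingers, y is the line along which they close (so a half turn about z gives the same grasp; the last joint's range is limited). The gripper opens to 88 mm and grips with 3 to 60 N. Pads are 19 mm wide; open, the fingers measure 130 mm over their backs; the gripper's body (78 mm by 193 mm) begins 47 mm behind the grasp point.
Start: joints at [-50.013, 20.546, 0.682, 0, -70.136, -16.507], TCP at [0.269, -0.619, 0.227] pointing down, gripper open.
Joint ranges: [-176.03, 176.03], [-82.01, 121.73], [-58.28, 71.71], [-173.87, 95.51], [-174.79, -0.11], [-173.66, 173.66]. Speed limits (degrees/s): [136.94, 136.94, 172.46, 180, 180, 180].

INTERFACE

Orientations are given as [roll, pitch, yaw] about the fixed x, y, z axes, in that order (R = Rz(yaw) Ry(pitch) Rx(roll)).
In Python, from plant import telemetry, viewer, workorder gives the robot as it stands. The module is installed in compiled form; this text tells all that it offers.
- The arm moves only by the tool carry_out, never from a script. Its argument "rows" is a list of rows, each a list of 6 numbers: the shift along the tool's x, y, z in m, then the turn, a rotation vector about the tool's x, y, z in rad. In form: [[tx, ty, tz, ax, ay, az], ...]. A call has 1 to 8 rows; each row is the pose to reach, as a shift and turn from the pose commanded when the call began, along the tool's axes at that moment; what a row does not reach only later rows make up. A row lasts 1/8 s, in which the tool goes at most 62.5 mm and 10.7 degrees, less where a joint would pass 70% of its speed; a pose out of reach is approached as far as the arm can. A call with a gripper value outside its range is refused whole. "grip" is the gripper's target within -1 to 1 (fully open at 1, half-way at 0, shut at -1), set as the call begins (left out, the last holds). The fingers move at their own pace and stop on an object; the grip force is fixed at half the most. Time passes only in rows, so rows that repeat a pose let the fingers close. It gives the time, the measured TCP pose, the force, the opening and the grip force at its end, in the units of the state.
- telemetry.get_obs(): the state, without advancing time (a new reading comes with each control period).
- viewer.snapshot(name): name is "scene" or "top"; returns the picture (400x640x3 uint8, red, green, blue); there is no depth.
- viewer.camera_info(name): a dict with "intrinsics" (3x3 intrinsics, pixels), "extrinsics" (4x4, takes a point from camera to world coordinates). Camera axes: x right, y down, z forward; pixel columns grow to the right and rows downward; lengths in m; the calibration is good to about 2 mm. A picture is of the moment at which its call begins. camera_info takes no time and is no camera call.
- workorder.close_job(): hands the job in; it is judged then, once.
The state is a dict: "clock": time; "joint_pos": joint angles; "qvel": joint speeds; "tau": joint torques, N m; "tool_pos": TCP position; "orientation": TCP orientation; "force": force on the tool from outside, world axes, zero at the start; "moment": the same for the moment, N m; "opening": finger opening in m; "gripper_force": force on a finger pad.
Only numpy, scipy, OpenCV 4.12 (cv2) and the standard library are available. Lean on these libraries where they do the work, as an engineer would, in place of code of your own. Each camera call takes 0.05 s, during which the arm holds its last target. There are 200 camera calls.

TASK

Get the ultrasonic cleaner ready for a bath: first press the test button of the safety breaker on the desk power box so that its lever drops, and lift the lever fully up again. Then press the safety cap of the square concentrate bottle down on its spring, twist it anticlockwise until it is free, and finish still gripping the cap, held upright and clear about 6 cm straight above the bottle. Leave the bottle standing in its holder, leave the other things on the desk where they lie, and do not press the cleaner's round chrome button, for its tank is still dry.

Things in the scene. Friction and masses are not known exactly. Their poses are not given: they have to be found in the camera images.
- power_box: Light grey desk power box, fixed. 150 wide (y) x 170 deep (x), origin at the centre of its underside. Its front part (x -85 to +20 mm) slopes up at 20 degrees from 36 to 74 mm high, away from its -x front; behind is a flat deck with two socket outlets.
- breaker: Safety breaker on the middle of the sloped face, fixed to the power box. Origin on the slope, x up the slope, z square out of it. Its white nose is 46 mm (x) by 76 mm (y) and stands 10 mm proud. It bears the black lever at y +20 mm and the round black test button at y -22 mm, both at x 0.
- button_face (a point): Centre of the outer face of the test button: 15 mm across, 9 mm proud of the nose when out; pressed along breaker -z.
- test_button (a joint): Travel of the test button, m: 0 out, 0.006 fully in. At about 0.004 it trips the breaker and the lever snaps down. Needs up to about 6 N; springs back.
- breaker_lever (a joint): Angle of the breaker lever, rad: 0 up (on, leaning up the slope), 0.9 dropped (off, leaning down the slope). Snap spring: past the middle (0.45) it runs to the nearer end by itself. Needs about 1 N at its tip. Cannot be lifted while the test button is held in.
- lever_tip (a point): Middle of the free end of the lever: a black paddle 20 mm wide (breaker y), 7 mm thick, its tip 26 mm from a pivot at x 0, z 6 mm in the breaker's frame (4 mm under the nose's face).
- holder: Heavy bottle holder, screwed down: dark steel base 120 x 120 x 10 mm with a black square collar up to 50 mm that the bottle stands in. Origin at the centre of the underside.
- bottle: Square white plastic bottle, 58 mm wide, 94 mm to the shoulder, round neck 26 mm across up to 132 mm with bayonet lugs; about 0.3 kg, loose in the holder with 1 mm play. Origin at the centre of its underside (10 mm above the desk), z up.
- cap: Dark grey ribbed push-and-turn cap, 44 mm across, 31 mm high, 30 g, loose but locked on the neck. Origin at the centre of its lower rim, z up; its rim sits 111 mm above the bottle's underside, 17 mm above the shoulder. To open: push down at least 4 mm (hard stop at 5 mm) against its spring (5 N rising to 9 N), turn anticlockwise seen from above by 45 to 120 degrees while down, lift. Unpushed or turned clockwise, it is stopped after some 10 degrees.
- cleaner: Cream plastic ultrasonic cleaner with open dry steel tank, fixed, 150 (x) x 200 (y) x 120 mm high; origin at the centre of its underside, front to -x. Not used here.
- cleaner_button (a joint): Travel of the round chrome button (24 mm across) on the cleaner's front, m: 0 out, 0.005 in. Not to be pressed.
- track: Black plastic tank track segment lying loose, 28 x 135 mm along its y, 11 mm high; origin at the centre of its underside. Leave alone.
- tub: Frosted plastic tub of brushes standing loose, 68 mm across, 75 mm high, brushes up to 165 mm; origin at the centre of its underside. Leave alone.
- hemostat: Steel hemostat clamp lying loose and flat, 150 mm long along its x, 60 mm over the finger rings, 8 mm high; origin under the middle of its length. Leave alone.
Things that resemble listed ones, but are neither listed nor needed, are in the scene too. What is shaped like the cap but purple is not meant.

How it is judged:
By the outcome, as a careful person would: the job done as asked, in the order asked, and still so for the second after the job is handed in, while the arm keeps its last pose, push and grip.
It also fails if it takes over 61 s, if anything falls off the work surface, if the arm or the gripper's body presses on something with over 40 N, if the wrist force passes 120 N, or if a joint passes its speed limit or range.

## Working session

There is one attempt and no reset: what is moved stays moved. The work goes in short steps, Python scripts to look and compute and a tool call to move; the robot and the scene stay as the last step left them, time stands still between calls to the robot, and variables do not carry over. Pictures are saved under pics/ and viewed, at most 10 in all, crops included, and the job is handed in when it is done.

Besides the shell and the picture viewer there is one more tool, called after "Request:" as name(argument=value, ...) on one line, values as JSON. carry_out: Moves the arm, as the interface text tells. Its arguments: {"type":"object","properties":{"rows":{"type":"array"},"grip":{"type":"number"}},"required":["rows"]}

```bash
mkdir -p pics
python3 - <<'E'
from plant import telemetry, viewer
import cv2
print(telemetry.get_obs())
for n in("scene","top"):
    im=viewer.snapshot(n); cv2.imwrite(f"pics/{n}0.png",im[:,:,::-1])
    c=viewer.camera_info(n); print(n,c["intrinsics"],c["extrinsics"])
E
```

```text
{'clock': 0.0, 'joint_pos': array([-5.00144273e+01,  2.05926568e+01,  6.33322676e-01, -1.88973195e-02,
       -7.01364696e+01, -1.65071156e+01]), 'qvel': array([0.04430197, 0.02049339, 0.04478128, 0.12697852, 0.08746611,
       0.06000627]), 'tau': array([ 6.29128613e-05, -5.82717025e+01,  2.93048269e+01,  6.99714661e+00,
        6.68754205e-03, -1.69274049e-04]), 'tool_pos': array([ 0.2686949 , -0.61867682,  0.22560933]), 'orientation': array([ 1.79903097e+02, -1.01912212e-02, -1.56527970e+02]), 'force': array([ 0.58487848, -0.56492069,  0.47350668]), 'moment': array([-0.00130204,  0.01856888, -0.03762234]), 'gripper_force': 0.0, 'opening': 0.08741600422337058}
scene [[374.88202101   0.         321.0463205 ]
 [  0.         374.88202101 194.75697874]
 [  0.           0.           1.        ]] [[-0.67488945  0.57177305 -0.46647595  1.04670241]
 [ 0.73784232  0.51377627 -0.43774725  0.40022568]
 [-0.01062781 -0.6396167  -0.76862054  0.84697192]
 [ 0.          0.          0.          1.        ]]
top [[410.69994759   0.         317.55229854]
 [  0.         410.69994759 203.11490938]
 [  0.           0.           1.        ]] [[ 0.00979628 -0.99082469  0.13479786  0.41265307]
 [-0.99988489 -0.00814431  0.01280117 -0.03346224]
 [-0.01158588 -0.13490775 -0.99079043  1.2018509 ]
 [ 0.          0.          0.          1.        ]]
```

View pics/scene0.png

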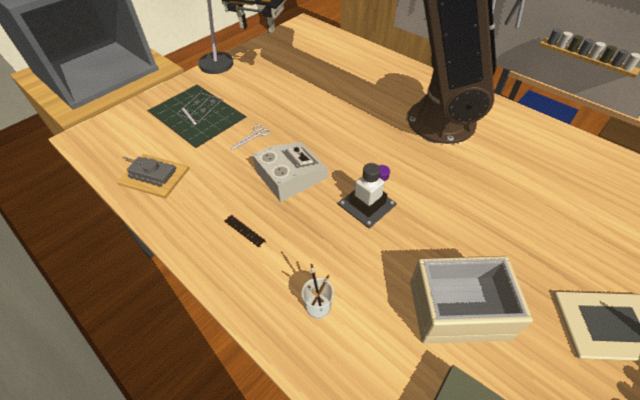

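View pics/top0.png

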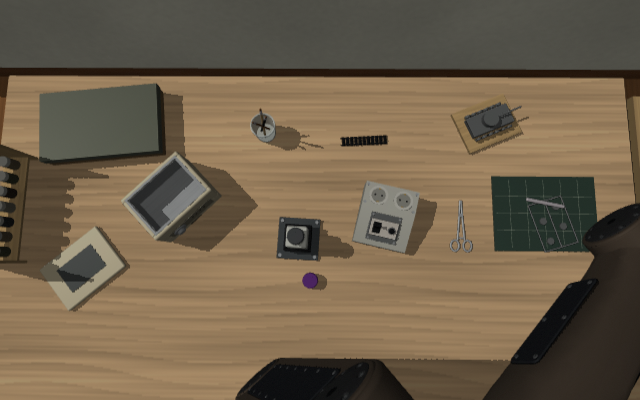

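In the top view, the candidates for the cap are the dark grey cap on the square bottle at (297,237) and a purple cap at (310,281). In the scene view they are at (372,172) and (383,172). By the description I choose the dark grey one. The breaker is on the power box at top (384,229), scene (300,155). I'll check both in one composite close crop.

Run:
```python
import cv2,numpy as np
t=cv2.imread("pics/top0.png");s=cv2.imread("pics/scene0.png")
r=lambda a:cv2.resize(a,(390,290),interpolation=cv2.INTER_CUBIC)
a=np.hstack([r(t[202:260,345:423]),r(t[210:268,260:338])])
b=np.hstack([r(s[135:193,252:330]),r(s[155:213,325:403])])
cv2.imwrite("pics/crop0.png",np.vstack([a,b]))
```

```text
(no output)
```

View pics/crop0.png

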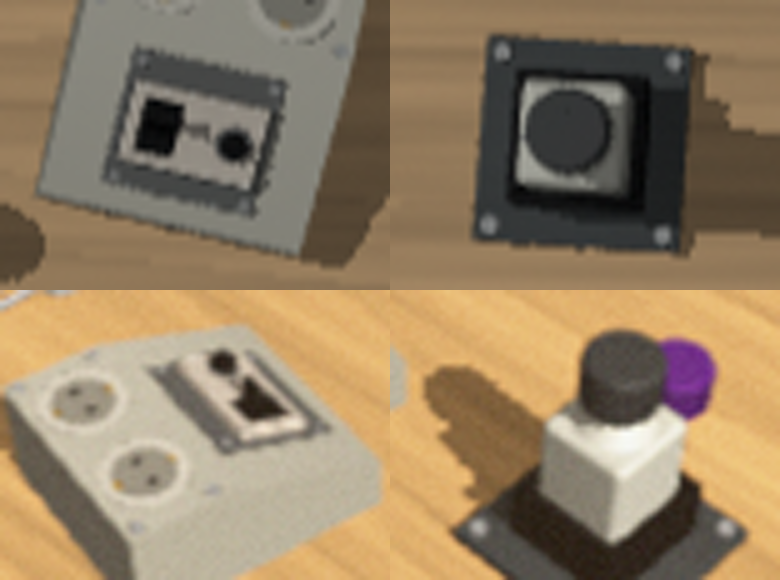

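The crop confirms the grey cap on the white square bottle, with the purple one standing apart. The breaker lever is at top (376.6,227) and the test button at top (392,231), scene (296,149). Next I'll measure them.

```bash
cat > h.py <<'E'
import numpy as np,cv2
from plant import telemetry, viewer
from scipy.spatial.transform import Rotation as R
def ray(n,uv):
    c=viewer.camera_info(n);E=np.array(c["extrinsics"]);d=np.linalg.inv(c["intrinsics"])@[uv[0],uv[1],1]
    d=E[:3,:3]@d; return E[:3,3],d/np.linalg.norm(d)
def plane(n,uv,z):
    o,d=ray(n,uv); return o+d*(z-o[2])/d[2]
def tri(a,b):
    (o1,d1),(o2,d2)=ray("top",a),ray("scene",b)
    t=np.linalg.lstsq(np.c_[d1,-d2],o2-o1,rcond=None)[0]
    p,q=o1+d1*t[0],o2+d2*t[1]; return (p+q)/2,np.linalg.norm(p-q)
def proj(n,p):
    c=viewer.camera_info(n);E=np.linalg.inv(c["extrinsics"]);q=np.array(c["intrinsics"])@(E[:3,:3]@p+E[:3,3]); return q[:2]/q[2]
def blobs(im,box,f):
    x0,y0,x1,y1=box; m=f(im[y0:y1,x0:x1].astype(int)).astype(np.uint8)
    n,l,s,c=cv2.connectedComponentsWithStats(m)
    return [(np.round(c[i]+[x0,y0],1).tolist(),s[i].tolist()) for i in range(1,n) if s[i][4]>12]
E
python3 - <<'E'
from h import *
np.set_printoptions(precision=4,suppress=True)
t=cv2.imread("pics/top0.png");s=cv2.imread("pics/scene0.png")
print(blobs(t,(366,215,402,245),lambda a:a.sum(2)<120))
print(blobs(s,(285,140,320,175),lambda a:a.sum(2)<150))
print("cap",blobs(t,(280,222,312,250),lambda a:(a.sum(2)<210)&(a.sum(2)>120)))
print("purple",blobs(t,(300,270,322,292),lambda a:a[...,0]-a[...,1]>40))
print(t[236,280:315].sum(1))
print("btn",tri((392,231),(296.4,149.4))); print("lev",tri((376.6,227.2),(305,157)))
print("captop",tri((295.6,236.2),(371.4,168)),plane("top",(295.6,236.2),.152),plane("scene",(371.4,168),.152))
for z in(0,.036):print("front",plane("top",(353,240.4),z),plane("top",(405,253.4),z))
E
```

```text
[([376.3, 227.0], [6, 7, 9, 11, 74]), ([391.5, 231.0], [23, 14, 6, 5, 24])]
[([302.8, 157.1], [15, 13, 8, 8, 31])]
cap [([288.1, 230.1], [0, 0, 32, 28, 184]), ([295.1, 235.7], [7, 6, 17, 17, 214]), ([305.0, 241.1], [16, 6, 13, 21, 35])]
purple [([309.6, 280.0], [3, 3, 14, 15, 167])]
[166 166 166 165  92 103 417 185 163 163 165 163 163 164 161 164 162 162
 164 163 162 163 157  71 192 242 240 156  83  35  36  23  91  94  89]
btn (array([ 0.4902, -0.2239,  0.0633]), np.float64(0.003933964354108235))
lev (array([ 0.4994, -0.1801,  0.0669]), np.float64(0.006155697676278578))
captop (array([0.4694, 0.0366, 0.1469]), np.float64(0.002208200058841356)) [0.4698 0.0353 0.152 ] [0.4731 0.0402 0.152 ]
front [ 0.4673 -0.1223  0.    ] [ 0.4312 -0.2728  0.    ]
front [ 0.4657 -0.1197  0.036 ] [ 0.4306 -0.2656  0.036 ]
```

```bash
cat >> h.py <<'E'
np.set_printoptions(precision=4,suppress=True)
yaw=np.radians(-13.5)
xd=np.array([np.cos(yaw),np.sin(yaw),0]);by=np.array([-np.sin(yaw),np.cos(yaw),0])
c2,s2=np.cos(np.radians(20)),np.sin(np.radians(20))
bx=c2*xd+[0,0,s2]; bz=-s2*xd+[0,0,c2]
O=np.array([.4482,-.1927,.036])+.0525*(xd+[0,0,s2/c2])
RB=np.c_[-bx,by,-bz]
def bp(x,y,z): return O+bx*x+by*y+bz*z
def rel(p,Rt):
    o=telemetry.get_obs(); Rm=R.from_euler("xyz",o["orientation"],degrees=True)
    sh=Rm.inv().apply(np.array(p)-o["tool_pos"]); tu=(Rm.inv()*R.from_matrix(Rt)).as_rotvec()
    print("clock",o["clock"],"tcp",o["tool_pos"],o["orientation"],"F",o["force"]); print("row",np.round(sh,4),np.round(tu,4),"deg",np.degrees(np.linalg.norm(tu)))
E
python3 - <<'E'
from h import *
t=cv2.imread("pics/top0.png")
print("O",O,"btn model",bp(0,-.022,.019),"seen",plane("top",(391.5,231),bp(0,-.022,.019)[2]))
print("px model btn",proj("top",bp(0,-.022,.019)),proj("scene",bp(0,-.022,.019)))
print("nose corners model",[proj("top",bp(a,b,.01)).round(1) for a,b in((.023,.038),(.023,-.038),(-.023,-.038),(-.023,.038))])
m=((t.astype(int).sum(2)>400)&(abs(t[...,0].astype(int)-t[...,2])<45)).astype(np.uint8)[218:246,366:403]
m=cv2.morphologyEx(m,cv2.MORPH_CLOSE,np.ones((3,3)))
for c in cv2.findContours(m,0,2)[0]:
    if cv2.contourArea(c)>60: r=cv2.minAreaRect(c);print((cv2.boxPoints(r)+[366,218]).round(1).tolist())
print("lever up model",proj("top",bp(.0113,.02,.0294)),"seen 376.3,227")
print("cap",plane("top",(295.1,235.7),.152),"purple",tri((309.6,280),(383,172)))
rel(bp(0,-.022,.019+.05),RB)
E
```

```text
O [ 0.4992 -0.205   0.0551] btn model [ 0.4878 -0.2248  0.073 ] seen [ 0.4907 -0.2225  0.073 ]
px model btn [392.3722 232.0718] [295.8939 146.4089]
nose corners model [array([373. , 218.1]), array([400. , 224.8]), array([395.6, 240.3]), array([368.8, 233.7])]
lever up model [378.6674 225.4742] seen 376.3,227
cap [0.471  0.0366 0.152 ] purple (array([0.352 , 0.0042, 0.016 ]), np.float64(0.004537405130467249))
clock 0.1 tcp [ 0.2688 -0.6187  0.2257] [ 179.9186   -0.0053 -156.5257] F [-0.9233 -0.496   0.9405]
row [-0.3442  0.2842  0.1062] [ 0.1139 -0.3374  0.6384] deg 41.88499611274292
```

Request:
carry_out(rows=[[-0.344, 0.284, 0.08, 0.114, -0.337, 0.638], [-0.344, 0.284, 0.08, 0.114, -0.337, 0.638], [-0.344, 0.284, 0.08, 0.114, -0.337, 0.638], [-0.344, 0.284, 0.08, 0.114, -0.337, 0.638], [-0.344, 0.284, 0.08, 0.114, -0.337, 0.638], [-0.344, 0.284, 0.08, 0.114, -0.337, 0.638], [-0.344, 0.284, 0.08, 0.114, -0.337, 0.638], [-0.344, 0.284, 0.08, 0.114, -0.337, 0.638]], grip=-1)

```text
clock: 1.1
tool_pos: [0.4718, -0.2183, 0.1459]
orientation: [-179.9, 20.0, 166.8]
force: [0.2, -0.8, -0.3]
opening: 0.0133
gripper_force: 0.0
```

```bash
sed -i 's/^RB=/O=O+[.0025,.002,0]\nRB=/' h.py
python3 - <<'E'
from h import *
print(telemetry.get_obs()["opening"]);rel(bp(0,-.022,.019+.02),RB)
for n in("scene","top"): cv2.imwrite(f"pics/{n}1.png",viewer.snapshot(n)[:,:,::-1])
t=cv2.imread("pics/top1.png");s=cv2.imread("pics/scene1.png")
r=lambda a:cv2.resize(a,(390,290),interpolation=cv2.INTER_CUBIC)
cv2.imwrite("pics/c1.png",np.hstack([r(t[202:260,345:423]),r(s[120:178,252:330])]))
E
```

```text
0.013349896618500577
clock 1.1 tcp [ 0.4718 -0.2183  0.1459] [-179.9076   19.991   166.8304] F [ 0.2432 -0.7936 -0.3365]
row [ 0.007  -0.0001  0.055 ] [ 0.0004 -0.0002  0.0054] deg 0.31132800831191976
```

View pics/c1.png

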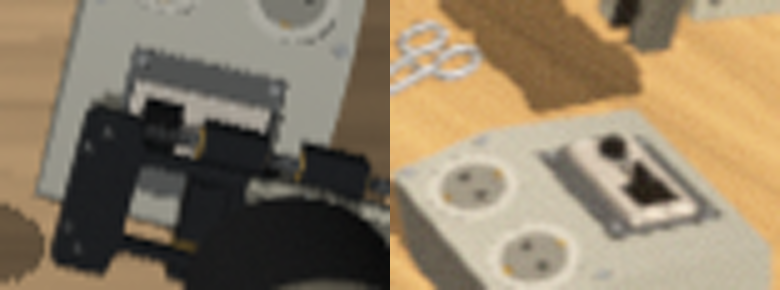

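The top view shows the gripper over the breaker, and the scene view shows the button (top of the nose, about (296,149) in the full frame) still free with the lever up. I'll move down to 20 mm above it, then press.

Request:
carry_out(rows=[[0.007, 0, 0.055, 0, 0, 0.005], [0.007, 0, 0.055, 0, 0, 0.005], [0.007, 0, 0.055, 0, 0, 0.005]])

```text
clock: 1.58
tool_pos: [0.4829, -0.2254, 0.0932]
orientation: [-180.0, 20.0, 166.2]
force: [0.1, -0.1, 0.3]
opening: 0.0007
gripper_force: 0.0
```

Run:
```python
from h import *
print(telemetry.get_obs()["opening"]);rel(bp(0,-.022,.019),RB)
```

```text
0.0006704298535085886
clock 1.575 tcp [ 0.4829 -0.2254  0.0932] [-179.9815   20.0094  166.2018] F [ 0.0915 -0.1482  0.3211]
row [0.0008 0.0043 0.0213] [-0.0021  0.0002 -0.0049] deg 0.30515989239373265
```

Request:
carry_out(rows=[[0.001, 0.003, 0.016, 0, 0, 0], [0.001, 0.003, 0.018, 0, 0, 0], [0.001, 0.003, 0.02, 0, 0, 0], [0.001, 0.003, 0.022, 0, 0, 0], [0.001, 0.003, 0.024, 0, 0, 0], [0.001, 0.003, 0.024, 0, 0, 0]])

```text
clock: 2.33
tool_pos: [0.4917, -0.2236, 0.0705]
orientation: [180.0, 20.1, 166.2]
force: [-0.3, -3.3, 3.7]
opening: 0.0005
gripper_force: 1.8
```

Run:
```python
from h import *
rel(bp(0,-.022,.019),RB); print(bz@telemetry.get_obs()["force"])
```

```text
clock 2.325 tcp [ 0.4917 -0.2236  0.0705] [179.975   20.135  166.2423] F [-0.313  -3.2881  3.7489]
row [ 0.0006  0.0004 -0.0028] [-0.0011  0.0024 -0.0042] deg 0.2843515793226925
3.364382260308915
```

Request:
carry_out(rows=[[0, 0, 0.001, 0, 0, 0], [0, 0, 0.002, 0, 0, 0], [0, 0, 0.003, 0, 0, 0], [0, 0, 0.003, 0, 0, 0]])

```text
clock: 2.82
tool_pos: [0.4925, -0.2236, 0.068]
orientation: [180.0, 20.2, 166.3]
force: [-9.1, 2.4, 21.5]
opening: 0.0007
gripper_force: 11.4
```

Run:
```python
from h import *
rel(bp(0,-.022,.019),RB); print(bz@telemetry.get_obs()["force"])
for n in("scene","top"): cv2.imwrite(f"pics/{n}2.png",viewer.snapshot(n)[:,:,::-1])
t=cv2.imread("pics/top2.png");s=cv2.imread("pics/scene2.png")
r=lambda a:cv2.resize(a,(390,290),interpolation=cv2.INTER_CUBIC)
cv2.imwrite("pics/c2.png",np.hstack([r(t[202:260,345:423]),r(s[120:178,262:340])]))
```

```text
clock 2.825 tcp [ 0.4925 -0.2236  0.068 ] [179.9724  20.1586 166.2583] F [-9.0582  2.4295 21.5121]
row [ 0.0005  0.0003 -0.0054] [-0.001   0.0028 -0.004 ] deg 0.2823967219501946
23.421256544907283
```

View pics/c2.png

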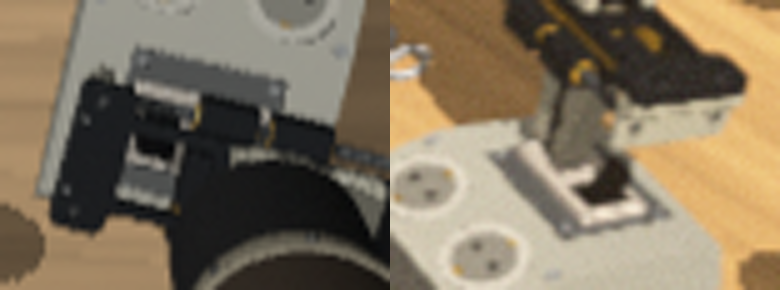

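The lever has dropped: in the top view it now leans down the slope at about (376,232), and the 23 N reading is the button's hard stop. I'll retract and go to the downslope side of the lever.

Request:
carry_out(rows=[[0, 0, -0.01, 0, 0, 0], [0, 0, -0.035, 0, 0, 0], [0.0, 0.0, -0.035, 0, 0, 0], [0.03, 0.042, -0.035, 0, 0, 0], [0.03, 0.042, -0.035, 0, 0, 0]])

```text
clock: 3.55
tool_pos: [0.4648, -0.1723, 0.091]
orientation: [179.8, 20.0, 166.3]
force: [-0.8, 0.3, 0.1]
opening: 0.0006
gripper_force: 0.0
```

Run:
```python
from h import *
rel(bp(-.032,.02,.018),RB)
for n in("scene","top"): cv2.imwrite(f"pics/{n}3.png",viewer.snapshot(n)[:,:,::-1])
t=cv2.imread("pics/top3.png");s=cv2.imread("pics/scene3.png")
r=lambda a:cv2.resize(a,(390,290),interpolation=cv2.INTER_CUBIC)
cv2.imwrite("pics/c3.png",np.hstack([r(t[202:260,345:423]),r(s[120:178,262:340])]))
```

```text
clock 3.55 tcp [ 0.4648 -0.1723  0.091 ] [179.8077  20.0076 166.2657] F [-0.7945  0.3023  0.0606]
row [ 0.0038 -0.0013  0.0304] [ 0.002   0.0001 -0.0038] deg 0.24717948091724254
```

View pics/c3.png

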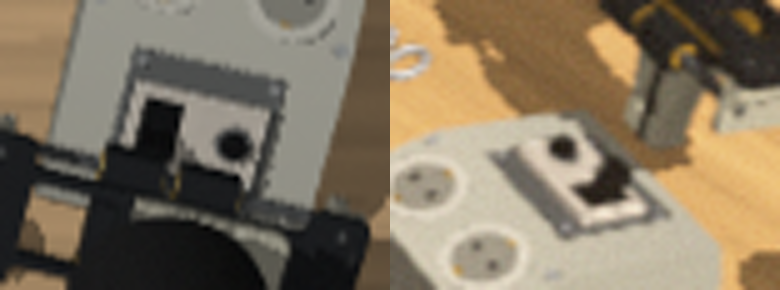

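The lever stays dropped and the button is out again. The fingers are now downslope of the lever. I'll lower them, then push up the slope.

Request:
carry_out(rows=[[0.004, -0.001, 0.03, 0, 0, 0], [0.004, -0.001, 0.03, 0, 0, 0], [0.004, -0.001, 0.03, 0, 0, 0], [-0.006, -0.001, 0.03, 0, 0, 0], [-0.012, -0.001, 0.03, 0, 0, 0], [-0.018, -0.001, 0.03, 0, 0, 0], [-0.02, -0.001, 0.03, 0, 0, 0], [-0.02, -0.001, 0.03, 0, 0, 0]])

```text
clock: 4.65
tool_pos: [0.4909, -0.1826, 0.0706]
orientation: [179.8, 19.7, 166.2]
force: [-13.2, 7.5, 7.9]
opening: 0.0005
gripper_force: 7.5
```

Run:
```python
from h import *
rel(bp(-.008,.02,.018),RB); print(bx@telemetry.get_obs()["force"])
```

```text
clock 4.65 tcp [ 0.4909 -0.1826  0.0706] [179.8239  19.6756 166.2327] F [-13.1531   7.5407   7.9198]
row [-0.0011  0.0027  0.0018] [ 0.0015 -0.0057 -0.0044] deg 0.41918774573918477
-10.963782162161154
```

Request:
carry_out(rows=[[0.01, 0, 0, 0, 0, 0], [0.02, 0, -0.02, 0, 0, 0], [0.04, 0, -0.07, 0, 0, 0], [0.04, 0, -0.07, 0, 0, 0]])

```text
clock: 5.15
tool_pos: [0.4329, -0.1671, 0.1268]
orientation: [179.5, 20.1, 166.2]
force: [1.5, 0.4, 0.5]
opening: 0.0007
gripper_force: 0.0
```

Run:
```python
from h import *
for n in("scene","top"): cv2.imwrite(f"pics/{n}4.png",viewer.snapshot(n)[:,:,::-1])
t=cv2.imread("pics/top4.png");s=cv2.imread("pics/scene4.png")
r=lambda a:cv2.resize(a,(390,290),interpolation=cv2.INTER_CUBIC)
cv2.imwrite("pics/c4.png",np.hstack([r(t[202:260,345:423]),r(s[120:178,262:340])]))
s0=cv2.imread("pics/scene0.png"); d=lambda a:abs(a[145:170,290:320].astype(int)-s0[145:170,290:320]).mean()
print(d(s),d(cv2.imread("pics/scene3.png")))
# cap grasp: fingers along yaw such that tool stays near; rotate freely
o=telemetry.get_obs();print(o["joint_pos"])
```

```text
4.196 23.632444444444445
[   8.1537   -5.5797  -56.0801   19.1223  -21.877  -128.4935]
```

View pics/c4.png

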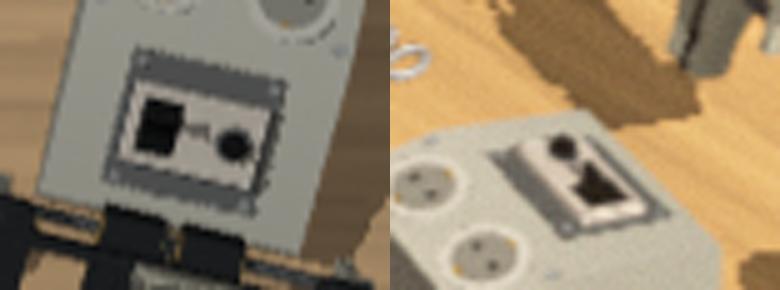

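The lever is up again exactly as at the start: top (376,227), and the scene difference from the first picture is small. Next is the cap: open the gripper, set the tool vertical and move above it.

```bash
cat >> h.py <<'E'
def down(y): return R.from_euler("xyz",[180,0,y],degrees=True).as_matrix()
CAP=np.array([.471,.037])
E
python3 - <<'E'
from h import *
rel([*CAP,.215],down(166))
E
```

```text
clock 5.25 tcp [ 0.4335 -0.1676  0.1244] [179.6904  19.9473 166.2839] F [ 0.5301 -0.0048 -0.9717]
row [-0.0196  0.2081 -0.0881] [0.0062 0.3481 0.0058] deg 19.952435579786133
```

Request:
carry_out(rows=[[0.0, 0.03, -0.05, 0, 0.1, 0], [-0.02, 0.07, -0.088, 0.006, 0.25, 0.006], [-0.02, 0.12, -0.088, 0.006, 0.348, 0.006], [-0.02, 0.16, -0.088, 0.006, 0.348, 0.006], [-0.02, 0.208, -0.088, 0.006, 0.348, 0.006], [-0.02, 0.208, -0.088, 0.006, 0.348, 0.006], [-0.02, 0.208, -0.088, 0.006, 0.348, 0.006], [-0.02, 0.208, -0.088, 0.006, 0.348, 0.006]], grip=1)

```text
clock: 6.25
tool_pos: [0.4708, 0.0353, 0.2128]
orientation: [-179.9, -0.2, 165.9]
force: [0.2, 0.4, 0.4]
opening: 0.0752
gripper_force: 0.0
```

Run:
```python
from h import *
o=telemetry.get_obs();print(o["joint_pos"],o["opening"])
rel([*CAP,.123],down(166))
```

```text
[  28.1986    1.8705  -24.9238   -0.0732  -63.4768 -132.3052] 0.0752476901342386
clock 6.25 tcp [0.4708 0.0353 0.2128] [-179.8659   -0.2445  165.8603] F [0.239  0.3653 0.3957]
row [-0.0002  0.0019  0.0898] [-0.0023 -0.0043 -0.0024] deg 0.31174714185931024
```

Request:
carry_out(rows=[[0, 0.002, 0.02, -0.002, -0.004, 0], [0, 0.002, 0.05, -0.002, -0.004, 0], [0, 0.002, 0.07, -0.002, -0.004, 0], [0, 0.002, 0.09, -0.002, -0.004, 0], [0, 0.002, 0.09, -0.002, -0.004, 0], [0, 0.002, 0.09, -0.002, -0.004, 0]])

```text
clock: 7.0
tool_pos: [0.4715, 0.0379, 0.1243]
orientation: [179.9, 0.1, 165.9]
force: [0.2, -0.3, 0.3]
opening: 0.0877
gripper_force: 0.0
```

Request:
carry_out(rows=[[0, 0, 0, 0, 0, 0], [0, 0, 0, 0, 0, 0], [0, 0, 0, 0, 0, 0], [0, 0, 0, 0, 0, 0], [0, 0, 0, 0, 0, 0], [0, 0, 0, 0, 0, 0], [0, 0, 0, 0, 0, 0], [0, 0, 0, 0, 0, 0]], grip=-1)

```text
clock: 8.0
tool_pos: [0.471, 0.0382, 0.1235]
orientation: [180.0, 0.0, 165.9]
force: [-0.2, -1.3, 1.0]
opening: 0.0437
gripper_force: 30.0
```

Run:
```python
from h import *
rel([*CAP,.118],down(166))
cv2.imwrite("pics/s5.png",viewer.snapshot("scene")[120:220,300:440,::-1].repeat(5,0).repeat(5,1))
```

```text
clock 8.0 tcp [0.471  0.0382 0.1235] [179.9581   0.0253 165.9354] F [-0.2189 -1.3309  0.9651]
row [-0.0003 -0.0011  0.0055] [ 0.0007  0.0004 -0.0011] deg 0.08105122561656478
```

View pics/s5.png

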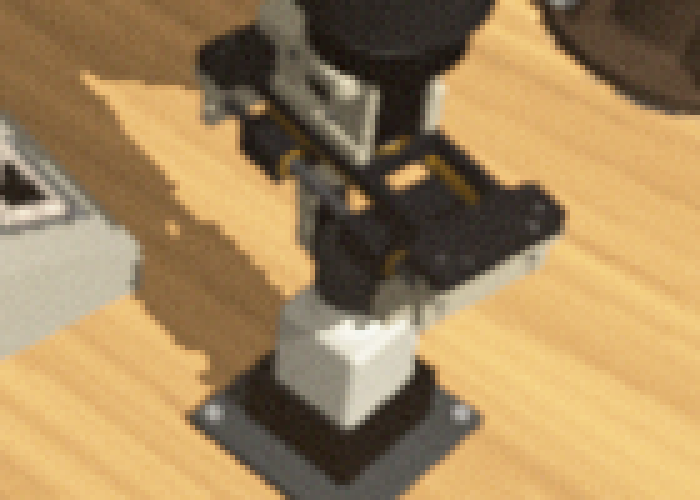

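The cap is gripped (opening 43.7 mm, pads on the grey cap above the bottle at about (372,175)). I'll push it down.

Request:
carry_out(rows=[[0, 0, 0.002, 0, 0, 0], [0, 0, 0.004, 0, 0, 0], [0, 0, 0.005, 0, 0, 0], [0, 0, 0.006, 0, 0, 0], [0, 0, 0.006, 0, 0, 0]])

```text
clock: 8.68
tool_pos: [0.4715, 0.0381, 0.1184]
orientation: [180.0, 0.1, 166.0]
force: [-3.0, -2.5, 9.7]
opening: 0.0436
gripper_force: 30.0
```

Request:
carry_out(rows=[[0, 0, 0.001, 0, 0, -0.12], [0, 0, 0.001, 0, 0, -0.28], [0, 0, 0.001, 0, 0, -0.44], [0, 0, 0.001, 0, 0, -0.6], [0, 0, 0.001, 0, 0, -0.76], [0, 0, 0.001, 0, 0, -0.92], [0, 0, 0.001, 0, 0, -1.08], [0, 0, 0.001, 0, 0, -1.08]])

```text
clock: 9.68
tool_pos: [0.4725, 0.0387, 0.1182]
orientation: [-179.9, 0.2, -132.0]
force: [-3.4, -0.5, 15.6]
opening: 0.0439
gripper_force: 30.0
```

Run:
```python
from h import *
o=telemetry.get_obs();print(o["moment"],o["force"],o["orientation"],o["joint_pos"])
```

```text
[-0.1576  1.2015  0.0567] [-3.3706 -0.4584 15.5863] [-179.8897    0.2111 -132.0008] [ 28.5807   7.4165 -32.7818   0.0445 -49.566  -70.6106]
```

Request:
carry_out(rows=[[0, 0, 0, 0, 0, -0.16], [0, 0, 0, 0, 0, -0.32], [0, 0, 0, 0, 0, -0.38], [0, 0, 0, 0, 0, -0.38]])

```text
clock: 10.18
tool_pos: [0.4724, 0.0389, 0.1182]
orientation: [-179.8, 0.2, -110.3]
force: [-4.2, 0.6, 15.3]
opening: 0.0438
gripper_force: 30.0
```

Request:
carry_out(rows=[[0, 0, -0.002, 0, 0, 0], [0, 0, -0.005, 0, 0, 0], [0, 0, -0.008, 0, 0, 0], [0, 0, -0.011, 0, 0, 0], [0, 0, -0.014, 0, 0, 0], [0, 0, -0.014, 0, 0, 0]])

```text
clock: 10.92
tool_pos: [0.471, 0.0382, 0.1305]
orientation: [-180.0, 0.1, -110.4]
force: [-0.4, -0.4, -0.7]
opening: 0.044
gripper_force: 30.0
```

Request:
carry_out(rows=[[0, 0, -0.015, 0, 0, 0], [0, 0, -0.035, 0, 0, 0], [0, 0, -0.055, 0, 0, 0], [0, 0, -0.065, 0, 0, 0], [0, 0, -0.065, 0, 0, 0], [0, 0, -0.065, 0, 0, 0]])

```text
clock: 11.68
tool_pos: [0.4705, 0.0381, 0.1947]
orientation: [180.0, 0.0, -110.4]
force: [-0.5, -0.2, -0.8]
opening: 0.044
gripper_force: 30.0
```

Run:
```python
from h import *
t=viewer.snapshot("top")[:,:,::-1];s=viewer.snapshot("scene")[:,:,::-1]
r=lambda a:cv2.resize(a,(400,400),interpolation=cv2.INTER_CUBIC)
cv2.imwrite("pics/c6.png",np.hstack([r(s[110:220,310:420]),r(t[180:290,300:410])]))
s0=cv2.imread("pics/scene0.png");print(abs(s[145:170,290:320].astype(int)-s0[145:170,290:320]).mean())
rel([.471,.038,.195],down(-110))
```

```text
36.407111111111114
clock 11.775 tcp [0.4705 0.038  0.1947] [ 179.9637   -0.0007 -110.4185] F [-0.1001  0.1751 -0.5698]
row [-0.0001 -0.0004 -0.0003] [ 0.0006 -0.     -0.0073] deg 0.42010341592150796
```

View pics/c6.png

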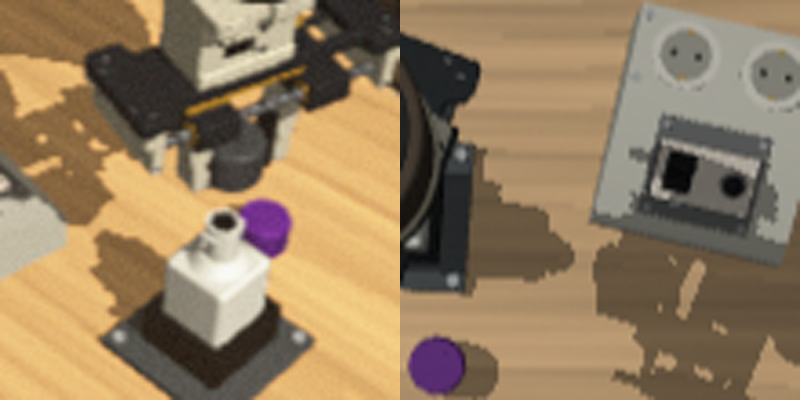

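The cap is gripped and hangs upright above the open neck, which is at scene (372,171). The bottle stands in its holder, the breaker lever is up, and the purple cap is where it was. The job is done, so I'm handing it in.

```bash
python3 -c "
from plant import workorder
print(workorder.close_job())"
```

```text
the job is handed in; nothing more can be done
None
```

The job is handed in at about 12 s on the robot's clock: the breaker was tripped and its lever lifted up again, and the cap was pushed, twisted about 84° anticlockwise and is now held upright above the bottle, raised about 7 cm with its rim about 5 cm above the open neck (I read "about 6 cm" as lying between the two).

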